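# Close a centrifuge rotor with the cover that fits, and press its lock plunger home

### The arm

A 6-joint arm with a two-finger parallel gripper is mounted at the origin on the work surface. World frame = base frame: x ahead of the robot, y to its left, z up, the work surface at z = 0. Lengths are in mm, angles in rad, forces in N, time in s.
With the tool pointing down it reaches from about 350 to 975 mm from the base axis. Payload 7.1 kg.
Tool frame: the origin (TCP) lies midway between the tips of the shut fingers; the grasp point (between the pads) lies 19 mm behind it (ctrl.tcp_to_grasp is the distance from the TCP to the grasp point, in mm); z points along the fingers, y is the line along which they close (so a half turn about z gives the same grasp; the last joint's range is limited). The gripper opens to 88 mm and grips with 3 to 60 N. Pads are 20 mm wide; open, the fingers measure 115 mm over their backs; the gripper's body (75 mm by 178 mm) begins 61 mm behind the grasp point.
Start: joints at [1.134, 0.423, 1.63, -0, 1.089, -0.019], TCP at [253.562, 571.237, 222.675] pointing down, gripper open.
Joint ranges: [-3, 3], [-0.9, 2.11], [0.09, 2.58], [-1.31, 4.45], [0.11, 2.69], [-2.54, 2.54]. Speed limits (rad/s): [2.39, 2.39, 3.01, 3.14, 3.14, 3.14].

### API

Orientations are given as a rotation vector (axis times angle).
In Python, from workcell import get_obs, cams, ticket, boxes_of, ctrl gives the robot as it stands.
- The arm moves only by the shell command python3 -m creep 'ROWS' [OPENING]. ROWS is JSON, one flat list of numbers, 4 for each row, row after row: the shift along the world's x, y, z in m, then the turn about the world's z in rad. In form: [tx, ty, tz, spin, tx, ty, tz, spin, ...]. A call has 1 to 10 rows; each row is the pose to reach, as a shift and turn from the pose commanded when the call began; what a row does not reach only later rows make up. A row lasts 1/12 s, in which the tool goes at most 41.7 mm and 7.16 degrees, less where a joint would pass 70% of its speed; a pose out of reach is approached as far as the arm can. A call with a gripper value outside its range is refused whole. OPENING is the opening, from 0 (shut) to 1 (fully open), set as the call begins (- or left out, the last holds). The fingers move at their own pace and stop on an object; the grip force is fixed at half the most. Time passes only in rows, so rows that repeat a pose let the fingers close. It gives the time, the measured TCP pose, the force, the opening and the grip force at its end, in the units of the state.
- get_obs(): the state, without advancing time (a new reading comes with each control period).
- cams.get_image(name): name is "side" or "top"; returns (picture, depth): 384x512x3 uint8, red, green, blue; 384x512 float32, mm along the optical axis (not along the pixel's ray), 0 where there is no reading.
- cams.get_calibration(name): a dict with "mtx" (3x3 intrinsics, pixels), "R" (3x3) and "t" (3): a world point X has camera coordinates R X + t. Camera axes: x right, y down, z forward; pixel columns grow to the right and rows downward; lengths in mm; the calibration is good to about 2 mm. A picture is of the moment at which its call begins. get_calibration takes no time and is no camera call.
- ticket.close_job(): hands the job in; it is judged then, once.
Trained networks look in the newest picture that a camera, given by its name, has taken for a name from the list of things; names that differ only in an ending like _2 or _b are one class to them, and where a whole thing is asked for, a point or a joint stands for the part that bears it (a point fixed in the world has none). Each returns a list of dicts, best first, with "score" (0 to 1); they miss things now and then, are a little off and sometimes report something else, mostly with a low value. They report only what shows in the picture. A call takes as long as a camera call. They do not tell look-alikes from the thing itself.
- boxes_of(camera, target): "centre" ([column, row] in pixels, amid what is visible of it).
The state is a dict: "t": time; "qpos": joint angles; "qvel": joint speeds; "joint_torque": joint torques, N m; "ee_pos": TCP position; "orientation": TCP orientation; "ft_force": force on the tool from outside, world axes, zero at the start; "moment": the same for the moment, N m; "width": finger opening in mm; "grasp_force": force on a finger pad.
Only numpy, scipy, OpenCV 4.12 (cv2) and the standard library are available. Lean on these libraries where they do the work, as an engineer would, in place of code of your own. Each camera call takes 0.05 s, during which the arm holds its last target. There are 200 camera calls.

### The job

Close the black centrifuge rotor with the one of the two aluminium covers that drops flat over both of its dowel pins: try them, and leave the other cover lying flat on the bench. Then, with the cover down, press the spring plunger in the middle of the rotor gently but fully down to its stop, keep it there for about half a second, and let it come back up. Leave the tip box, the jar and the spanner alone.

Things in the scene. Friction and masses are not known exactly. Their poses are not given: they have to be found in the camera images.
- rotor: Black centrifuge rotor, fixed on the bench, diameter 170 mm, its x axis within 0.5 rad of the world's. Origin on its axis at bench level, z up. A guide sleeve of 18 mm diameter on the axis reaches 72 mm above the origin; the lock plunger comes out of it.
- deck_center (a point): Centre of the rotor's flat round deck (diameter 140 mm), 45 mm above the rotor's origin, same axes. The cover that fits lies flat on it, centred. The settable steel dowel pin (8 mm, 10 mm tall, cone tip in the upper 4 mm) is locked at +x, somewhere from x = 28 to 44 mm; its setting is not given and differs every time. A wrong cover stays up to 10 mm too high on it.
- fixed_pin (a point): Foot of the rotor's fixed steel dowel pin, on the deck at x = -34 mm of the rotor: 8 mm diameter, 10 mm tall, the upper 4 mm a cone.
- cover_a: Rotor cover: flat aluminium disc, diameter 132 mm, 6 mm thick, 0.14 to 0.28 kg. Origin: centre of its underside, z up. Round hole of 11 mm at x = -34 mm, for the fixed pin; slot 11 mm wide from x = 22 to 41 mm, for the settable pin: fits settings of about 27 to 36 mm. Starts flat on the bench, left or right of the rotor (sides change), its x axis within 0.6 rad of the world's.
- cover_a_grip (a point): On the axis of cover_a, 26 mm above its underside: middle of its square black collar, the place to grip. The collar is 36 mm across its flats, which face along the cover's x and y, and reaches from 6 to 36 mm above the underside; through it runs a 28 mm square bore for the plunger. The cover goes on the rotor with its x axis along the rotor's x axis.
- cover_b: Rotor cover: flat aluminium disc, diameter 132 mm, 6 mm thick, 0.14 to 0.28 kg. Origin: centre of its underside, z up. Round hole of 11 mm at x = -34 mm, for the fixed pin; slot 11 mm wide from x = 31 to 50 mm, for the settable pin: fits settings of about 36 to 45 mm. Starts flat on the bench, left or right of the rotor (sides change), its x axis within 0.6 rad of the world's.
- cover_b_grip (a point): On the axis of cover_b, 26 mm above its underside: middle of its square black collar, the place to grip. The collar is 36 mm across its flats, which face along the cover's x and y, and reaches from 6 to 36 mm above the underside; through it runs a 28 mm square bore for the plunger. The cover goes on the rotor with its x axis along the rotor's x axis.
- plunger_top (a point): Centre of the top face of the lock plunger's round aluminium head (22 mm diameter, 8 mm thick), on the rotor's axis, 95 mm above the rotor's origin when up. With the right cover seated it stands 14 mm above the collar's top and at its stop still 4 mm above it.
- plunger (a joint): Travel of the lock plunger: 0 = up, 0.010 m = at its stop, pressed straight down. Its spring takes about 5 N to start and 12 N at the stop, and pushes it up again when released.
- tip_box: Bystander: grey pipette tip box with a clear lid, 87 x 122 mm, 49 mm high, origin under its centre. Leave alone.
- jar: Bystander: closed jar, 64 mm in diameter, 85 mm high, origin under its centre. Leave alone.
- spanner: Bystander: steel spanner, 150 mm long, lying flat on the bench beyond the rotor. Leave alone.
Things that resemble listed ones, but are neither listed nor needed, are in the scene too. Leave any pink look-alike of the cover_b alone.

How it is judged (in metres and radians):
On the way, in this order (a step that is already met when the one before it is completed fails the run):
1. a cover lies flat on the rotor's deck over both pins, with the plunger up (((z of cover_a in the frame of rotor below 0.0475 m and horizontal distance between cover_a and rotor below 0.004 m and angle between cover_a's own z axis and vertical below 0.035 rad) or (z of cover_b in the frame of rotor below 0.0475 m and horizontal distance between cover_b and rotor below 0.004 m and angle between cover_b's own z axis and vertical below 0.035 rad)) and value of joint plunger below 0.002 m), for 0.2 s.
2. with that cover seated, the plunger is held down at its stop (within 1.2 mm) for 0.3 s (((z of cover_a in the frame of rotor below 0.0475 m and horizontal distance between cover_a and rotor below 0.004 m and angle between cover_a's own z axis and vertical below 0.035 rad) or (z of cover_b in the frame of rotor below 0.0475 m and horizontal distance between cover_b and rotor below 0.004 m and angle between cover_b's own z axis and vertical below 0.035 rad)) and value of joint plunger above 0.0088 m), for 0.3 s.
At the end, for the whole second after the job is handed in: One cover lies on the rotor's deck (within 2.5 mm of the deck, 4 mm of its axis and 2 degrees of level), the other lies flat on the bench, both at rest, and the plunger has come back up to within 1.5 mm of its top ((((z of cover_a in the frame of rotor below 0.0475 m and horizontal distance between cover_a and rotor below 0.004 m and angle between cover_a's own z axis and vertical below 0.035 rad) and (height (world z) of cover_b between -0.004 and 0.004 m and angle between cover_b's own z axis and vertical below 0.05 rad)) or ((z of cover_b in the frame of rotor below 0.0475 m and horizontal distance between cover_b and rotor below 0.004 m and angle between cover_b's own z axis and vertical below 0.035 rad) and (height (world z) of cover_a between -0.004 and 0.004 m and angle between cover_a's own z axis and vertical below 0.05 rad))) and value of joint plunger below 0.0015 m and linear speed of each of cover_a, cover_b below 0.01 m/s); the robot touches nothing.
It fails at once if the plunger is pressed with more than 50 N (contact force between plunger and anything else above 50 N).
It fails at once if the tip box, the jar or the spanner is moved by more than 30 mm (distance of any of tip_box, jar, spanner from where it was at the start of the episode above 0.03 m).
It also fails if it takes over 72 s, if anything falls off the work surface, if the arm or the gripper's body presses on something with over 40 N, if the wrist force passes 120 N, or if a joint passes its speed limit or range.

## Working session

There is one attempt and no reset: what is moved stays moved. The work goes in short steps, Python scripts to look and compute and a shell command to move; the robot and the scene stay as the last step left them, time stands still between calls to the robot, and variables do not carry over. Pictures are saved under pics/ and viewed, at most 10 in all, crops included, and the job is handed in when it is done.

```bash
mkdir -p pics; cat > h.py <<'E'
import numpy as np, cv2
from workcell import get_obs, cams, ticket, boxes_of, ctrl
def grab(n):
    im,d=cams.get_image(n); c=cams.get_calibration(n)
    K,R,t=[np.array(c[k],float) for k in("mtx","R","t")]
    v,u=np.mgrid[0:d.shape[0],0:d.shape[1]]
    P=np.stack([(u-K[0,2])/K[0,0]*d,(v-K[1,2])/K[1,1]*d,d],-1)
    W=(P-t.ravel())@R
    W[d==0]=np.nan
    return im,d,W,(K,R,t.ravel())
E
python3 - <<'E'
from h import *
for n in("top","side"):
    im,d,W,c=grab(n); cv2.imwrite(f"pics/{n}0.png",im[:,:,::-1]); np.savez(f"{n}0.npz",im=im,d=d,W=W)
    print(n,(-c[1].T@c[2]).round(),c[0][0,0], c[1].round(2).tolist())
    for k in("rotor","cover_a","plunger_top","tip_box","jar","spanner"):
        for b in boxes_of(n,k):
            u,v=np.round(b["centre"]).astype(int); print(k,round(b["score"],2),u,v,W[v,u].round())
E
```

```text
top [372.  17. 944.] 350.33419063101996 [[-0.0, -1.0, 0.02], [-0.98, -0.0, -0.2], [0.2, -0.02, -0.98]]
rotor 0.83 268 189 [558. -28.  47.]
cover_a 0.9 154 276 [336. 265.  16.]
cover_a 0.79 360 190 [ 557. -273.   37.]
cover_a 0.61 148 201 [527. 286.  36.]
plunger_top 0.39 267 181 [567. -23.  97.]
tip_box 0.55 170 114 [765. 237.  47.]
jar 0.57 322 116 [ 745. -169.   86.]
jar 0.2 366 193 [ 556. -300.    3.]
spanner 0.84 262 128 [741. -14.  10.]
side [ 545. -855.  970.] 450.21746382796414 [[1.0, -0.02, 0.01], [-0.01, -0.72, -0.69], [0.03, 0.69, -0.72]]
cover_a 0.77 240 142 [540. 280.  22.]
cover_a 0.7 180 147 [347. 257.  21.]
tip_box 0.75 316 146 [779. 221.  52.]
jar 0.8 335 252 [ 771. -204.   75.]
spanner 0.54 313 213 [746. -20.   9.]
```

View pics/top0.png

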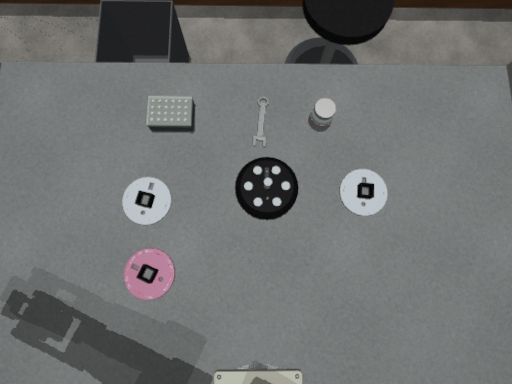

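View pics/side0.png

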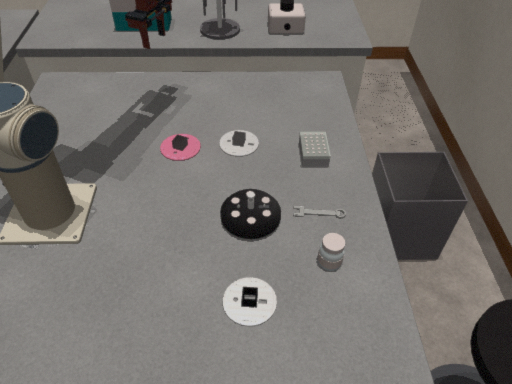

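```bash
cat >> h.py <<'E'
def ortho(im,c,x,y,z,half=90,s=3):
    """view of plane z around (x,y): col=(y0-y), row=(x0-x); s px/mm"""
    K,R,t=c; n=int(2*half*s)
    # pixel (c,r)-> world (x+half-r/s, y+half-c/s, z)
    A=np.array([[0,-1/s,x+half],[-1/s,0,y+half],[0,0,1.]])
    M=K@(np.c_[R[:,0],R[:,1],R[:,2]*z+t]@A)
    return cv2.warpPerspective(im,np.linalg.inv(M),(n,n),flags=cv2.INTER_CUBIC)
E
python3 - <<'E'
from h import *
o=[]
for n in("top","side"):
    q=np.load(n+"0.npz"); im=q["im"]; k=cams.get_calibration(n)
    c=[np.array(k[a],float) for a in("mtx","R","t")]; c[2]=c[2].ravel()
    row=[]
    for nm,x,y,z in(("L",530,283,6),("R",558,-281,6),("rot",560,-23,45)):
        v=ortho(im,c,x,y,z,90,3)
        g=v.min(2)
        if nm!="rot":
            m=(g>130).astype(np.uint8)
        else: m=(v.max(2)<45).astype(np.uint8)
        cs,_=cv2.findContours(m,0,cv2.CHAIN_APPROX_NONE); C=max(cs,key=cv2.contourArea)
        e=cv2.fitEllipse(cv2.convexHull(C)); print(n,nm,"centre",x+90-e[0][1]/3,y+90-e[0][0]/3,"axes",np.array(e[1])/3)
        row.append(cv2.resize(v,(260,260)))
    o.append(np.hstack(row))
cv2.imwrite("pics/o.png",np.vstack(o)[:,:,::-1])
E
```

```text
top L centre 535.2067057291666 299.85577392578125 axes [133.72388713 134.28700765]
top R centre 559.8423563639323 -292.3684997558594 axes [134.36732992 134.54689535]
top rot centre 562.3083699544271 -23.44417317708333 axes [163.64194743 166.82704671]
side L centre 537.5601704915365 305.5085194905599 axes [138.70372518 150.71930949]
side R centre 516.1916707356771 -293.3907877604167 axes [158.63490804 230.00079346]
side rot centre 566.5935516357422 -48.95965576171875 axes [163.30288696 180.36250814]
```

View pics/o.png

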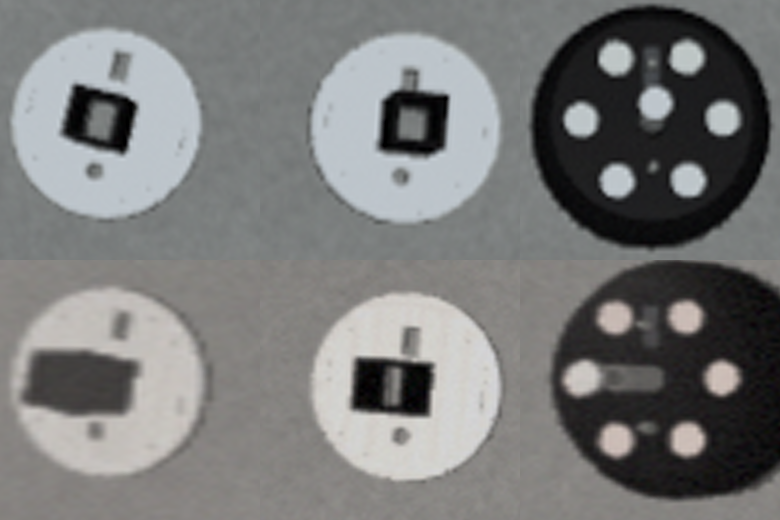

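Both views agree. The left cover's slot sits farther out, about 30–50 mm, so it is B. The right cover is A. The pins look about 72 mm apart, a setting of about 38, which suggests B. I'll refine the numbers next.

```bash
python3 - <<'E'
from h import *
from scipy.spatial.transform import Rotation as Ro
o=get_obs(); r=Ro.from_rotvec(o["orientation"]).as_matrix(); print(o["ee_pos"],r.round(3).tolist(), "tool y yaw",np.arctan2(r[1,1],r[0,1]),o["width"],o["t"],ctrl.tcp_to_grasp)
out=[]
for n in("top","side"):
    q=np.load(n+"0.npz"); im=q["im"]; k=cams.get_calibration(n)
    c=[np.array(k[a],float) for a in("mtx","R","t")]; c[2]=c[2].ravel()
    v=ortho(im,c,568,-24,45,90,4)
    m=(v.min(2)>110).astype(np.uint8)
    nn,l,s,ce=cv2.connectedComponentsWithStats(m)
    for i in range(1,nn):
        if s[i,4]>300: print(n,"well",s[i,4],(658-ce[i][1]/4).round(1),(66-ce[i][0]/4).round(1))
    # tips at z=55: enlarge
    v=ortho(im,c,568,-24,53,50,4)
    v=np.clip(v.astype(float)*1.7+20,0,255).astype(np.uint8)
    for g in range(0,400,40): v[g,::8]=(255,255,0); v[::8,g]=(255,255,0)
    out.append(v)
cv2.imwrite("pics/p.png",np.hstack(out)[:,:,::-1])
E
```

```text
[253.54687017 571.23374518 222.67270839] [[-0.914, 0.406, -0.0], [0.406, 0.914, 0.0], [0.0, 0.0, -1.0]] tool y yaw 1.1529989662854738 87.97039092941206 0.7 18.700000000000003
top well 154039 581.8 -25.3
top well 6828 610.4 -48.4
top well 6892 609.8 0.6
top well 6781 578.5 -26.7
top well 7050 568.1 -73.5
top well 6929 567.1 24.8
top well 6968 525.4 -49.4
top well 6902 524.9 -0.3
side well 152100 570.9 14.9
side well 6615 610.6 -47.6
side well 6855 610.1 1.3
side well 8530 568.3 23.3
side well 6699 568.3 -72.8
side well 6895 525.8 -48.9
side well 6719 525.3 0.4
```

View pics/p.png

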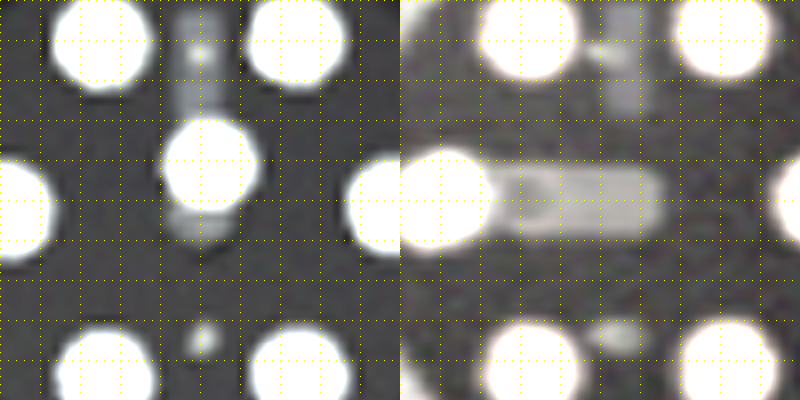

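The views agree on all three things:
- **Rotor:** centre about (568, -24), yaw about 0.01.
- **Settable pin:** about 37 mm, glints at (200,53) and (204,336) in the left view. That favours B.
- **Cover B:** about (535, 300), yaw about -0.24.

Next I move above B.

```bash
python3 -m creep '[0.1,-0.1,0,0.06, 0.2,-0.2,0,0.12, 0.281,-0.271,-0.05,0.178, 0.281,-0.271,-0.1,0.178,0.281,-0.271,-0.1,0.178,0.281,-0.271,-0.1,0.178,0.281,-0.271,-0.1,0.178,0.281,-0.271,-0.1,0.178,0.281,-0.271,-0.1,0.178,0.281,-0.271,-0.1,0.178]' 1
```

```text
t: 1.53
ee_pos: [536.2, 297.9, 121.7]
orientation: [0.377, 3.119, -0.001]
ft_force: [-0.2, 0.0, -0.4]
width: 87.6
grasp_force: 0.0
```

```bash
python3 -m creep '[0,0,-0.03,0, 0,0,-0.06,0, 0,0,-0.085,0, 0,0,-0.1,0, 0,0,-0.108,0, 0,0,-0.113,0, 0,0,-0.113,0, 0,0,-0.113,0]' 1; python3 -m creep '[0,0,0,0,0,0,0,0,0,0,0,0,0,0,0,0,0,0,0,0,0,0,0,0,0,0,0,0,0,0,0,0]' 0.2
```

```text
t: 2.2
ee_pos: [535.1, 300.7, 10.4]
orientation: [0.375, 3.118, 0.001]
ft_force: [-0.3, 0.3, 0.6]
width: 87.9
grasp_force: 0.0
t: 2.87
ee_pos: [534.5, 300.2, 9.7]
orientation: [-0.376, -3.119, 0.0]
ft_force: [-0.1, -0.3, -0.1]
width: 38.3
grasp_force: 0.0
```

```bash
python3 -m creep '[0,0,0,0,0,0,0,0,0,0,0,0,0,0,0,0]' 0.2; python3 -m creep '[0,0,0.02,0, 0,0,0.06,0, 0,0,0.1,0, 0,0,0.14,0, 0.01,-0.1,0.14,0.08, 0.02,-0.14,0.14,0.16, 0.033,-0.16,0.14,0.25,0.033,-0.16,0.14,0.25,0.033,-0.16,0.14,0.25,0.033,-0.16,0.14,0.25]'
```

```text
t: 3.2
ee_pos: [534.6, 300.2, 9.7]
orientation: [-0.376, -3.119, 0.0]
ft_force: [-0.4, 0.9, 0.5]
width: 36.1
grasp_force: 30.0
t: 4.03
ee_pos: [567.7, 138.3, 149.5]
orientation: [0.01, -3.141, 0.0]
ft_force: [0.2, 0.1, -2.1]
width: 35.7
grasp_force: 30.0
```

```bash
python3 -m creep '[0,0,0,0,0,0,0,0,0,0,0,0]'; python3 - <<'E'
from h import *
o=get_obs(); p=o["ee_pos"]; print(p); z=p[2]-9.7+6; r=[]
for n in("top","side"):
    im,d,W,c=grab(n); v=ortho(im,c,p[0],p[1],z,90,4)
    m=(v.min(2)>120).astype(np.uint8)
    m=cv2.morphologyEx(m,cv2.MORPH_OPEN,np.ones((7,7)))
    cs,_=cv2.findContours(m,0,cv2.CHAIN_APPROX_NONE); C=cv2.convexHull(max(cs,key=cv2.contourArea))
    e=cv2.minEnclosingCircle(C); print(n,"disc off tcp mm",90-e[0][1]/4,90-e[0][0]/4,"R",e[1]/4)
    r.append(cv2.resize(v,(400,400),interpolation=cv2.INTER_AREA))
cv2.imwrite("pics/q.png",np.hstack(r)[:,:,::-1])
E
```

```text
t: 4.28
ee_pos: [567.1, 141.5, 149.5]
orientation: [0.019, -3.141, -0.0]
ft_force: [-0.9, 0.3, -2.4]
width: 35.5
grasp_force: 30.0
[567.125429   141.541944   149.48882838]
top disc off tcp mm -28.875 46.25 R 74.96553802490234
side disc off tcp mm 0.125 0.125 R 127.10247039794922
```

View pics/q.png

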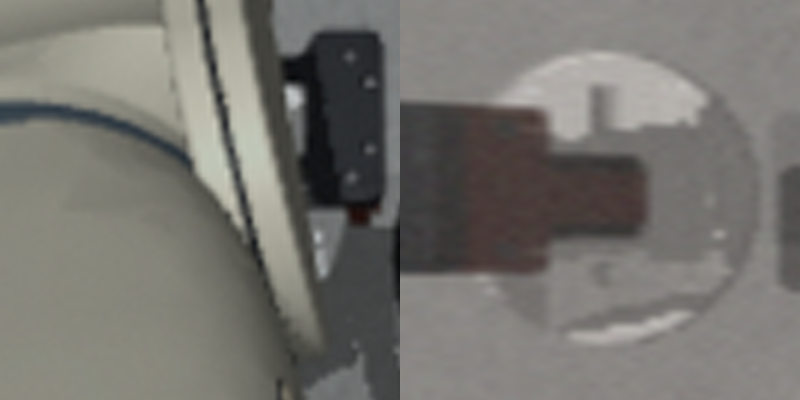

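```bash
python3 -m creep '[0,-0.04,0,0,0,-0.08,0,0,0,-0.12,0,0,0,-0.15,0,0,0,-0.1645,-0.01,0,0,-0.1645,-0.02,0,0,-0.1645,-0.025,0,0,-0.1645,-0.025,0,0,-0.1645,-0.025,0,0,-0.1645,-0.025,0]'; python3 - <<'E'
from h import *
o=get_obs(); p=o["ee_pos"]; print(p); z=p[2]-9.7+6; r=[]
im,d,W,c=grab("side")
for zz in (z,45): r.append(cv2.resize(ortho(im,c,567.8,-24.1,zz,90,4),(400,400),interpolation=cv2.INTER_AREA))
cv2.imwrite("pics/r.png",np.hstack(r)[:,:,::-1])
m=np.abs(W[...,2]-z)<12; m&=(np.hypot(W[...,0]-568,W[...,1]+24)<80)&(im.min(2)>90); print("disc z by depth",np.nanmedian(W[...,2][m]),z)
E
```

```text
t: 5.22
ee_pos: [567.8, -23.0, 124.8]
orientation: [-0.019, 3.141, 0.0]
ft_force: [-0.8, 0.5, -1.5]
width: 36.1
grasp_force: 30.0
[567.77552602 -22.97365463 124.81125676]
disc z by depth 120.99627286623397 121.1112567581876
```

View pics/r.png

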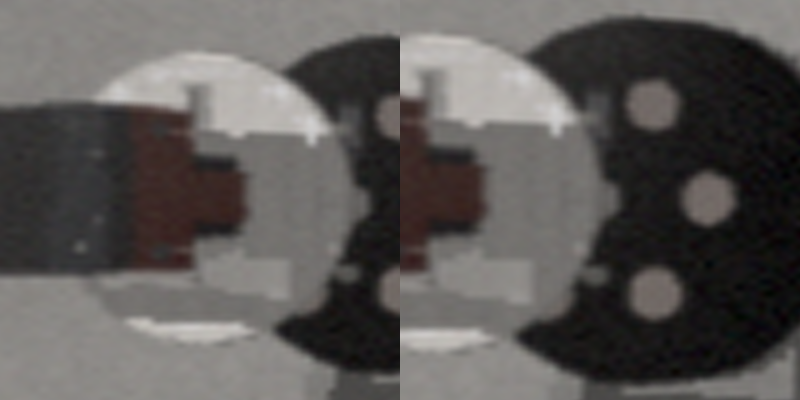

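```bash
python3 -m creep '[0,0,0,0,0,0,0,0,0,0,0,0,0,0,0,0]'; cat >> h.py <<'E'
from scipy.optimize import least_squares
def disc(im,c,x,y,z,R=66,s=4,lim=5):
    """circle of known radius in plane z, fit to the strongest radial edges"""
    v=cv2.GaussianBlur(ortho(im,c,x,y,z,90,s),(0,0),3).astype(np.float32)
    best=np.array([0.,0.])
    th=np.linspace(-np.pi,np.pi,181)[:-1]
    rr=np.arange(R-lim,R+lim+.1,.25)
    for _ in range(4):
        X=best[0]+np.outer(np.cos(th),rr); Y=best[1]+np.outer(np.sin(th),rr)
        S=cv2.remap(v,((90-Y)*s).astype(np.float32),((90-X)*s).astype(np.float32),1)
        g=np.linalg.norm(np.gradient(S,axis=1),axis=2); k=g.argmax(1); ok=(g.max(1)>2.5)&(k>1)&(k<len(rr)-2)
        px=best[0]+np.cos(th)*rr[k]; py=best[1]+np.sin(th)*rr[k]
        f=least_squares(lambda q:np.hypot(px[ok]-q[0],py[ok]-q[1])-R,best,loss="soft_l1",f_scale=.4); best=f.x
    return best+[x,y],ok.sum(),np.median(np.abs(f.fun))
E
python3 - <<'E'
from h import *
p=get_obs()["ee_pos"]; print(p); im,d,W,c=grab("side"); np.savez("side1.npz",im=im,d=d,W=W)
for dz in(-3.7,-6.5): print(dz,disc(im,c,p[0]+1,p[1]-2,p[2]+dz))
for n in("top","side"):
    im=np.load(n+"0.npz")["im"];k=cams.get_calibration(n); c=[np.array(k[a],float).ravel() if a=="t" else np.array(k[a],float) for a in("mtx","R","t")]
    for x,y in((535,300),(560,-292)): print(n,disc(im,c,x,y,6))
    print("rotor deck R70",disc(im,c,568,-24,45,70))
E
```

```text
t: 5.6
ee_pos: [567.6, -24.1, 124.9]
orientation: [-0.016, 3.141, -0.0]
ft_force: [0.4, 0.2, -1.6]
width: 35.7
grasp_force: 30.0
[567.64180563 -24.13437418 124.87062522]
-3.7 (array([568.25342867, -27.25912475]), np.int64(132), np.float64(1.0493672371472513))
-6.5 (array([568.46029309, -24.56262295]), np.int64(129), np.float64(0.9803583077171254))
top (array([534.70631861, 299.60432214]), np.int64(180), np.float64(0.7701275414385194))
top (array([ 559.47224331, -291.69217647]), np.int64(180), np.float64(0.7532917613719334))
rotor deck R70 (array([567.44599389, -23.74176569]), np.int64(10), np.float64(0.15144757888635496))
side (array([535.54565027, 298.63098393]), np.int64(175), np.float64(0.8066380368964587))
side (array([ 560.34899356, -291.91859877]), np.int64(180), np.float64(0.9839674076387865))
rotor deck R70 (array([567.86310905, -24.31860499]), np.int64(67), np.float64(0.684523760992974))
```

```bash
python3 -m creep '[0,0.001,-0.008,0,0,0.001,-0.016,0,0,0.001,-0.022,0,0,0.001,-0.028,0,0,0.001,-0.034,0,0,0.001,-0.04,0,0,0.001,-0.046,0,0,0.001,-0.052,0,0,0.001,-0.055,0,0,0.001,-0.055,0]'; python3 - <<'E'
from h import *
p=get_obs()["ee_pos"]; print(p); im,d,W,c=grab("side")
for dz in(-3.7,-6.5): print(dz,disc(im,c,p[0]+1,p[1]-2,p[2]+dz))
a=cv2.resize(ortho(im,c,568,-24,p[2]-3.7,90,4),(400,400),interpolation=cv2.INTER_AREA)
im,d,W,c=grab("top"); b=cv2.resize(ortho(im,c,568,-24,p[2]-3.7,90,4),(400,400),interpolation=cv2.INTER_AREA)
cv2.imwrite("pics/s.png",np.hstack([a,b])[:,:,::-1])
E
```

```text
t: 6.48
ee_pos: [567.0, -23.2, 68.8]
orientation: [0.016, -3.14, -0.0]
ft_force: [-1.0, -0.0, -1.4]
width: 35.8
grasp_force: 30.0
[567.02230051 -23.23381035  68.79562138]
-3.7 (array([567.89390072, -26.73515061]), np.int64(132), np.float64(0.7200351476531779))
-6.5 (array([567.92839738, -24.38196585]), np.int64(132), np.float64(0.5689429384765958))
```

View pics/s.png

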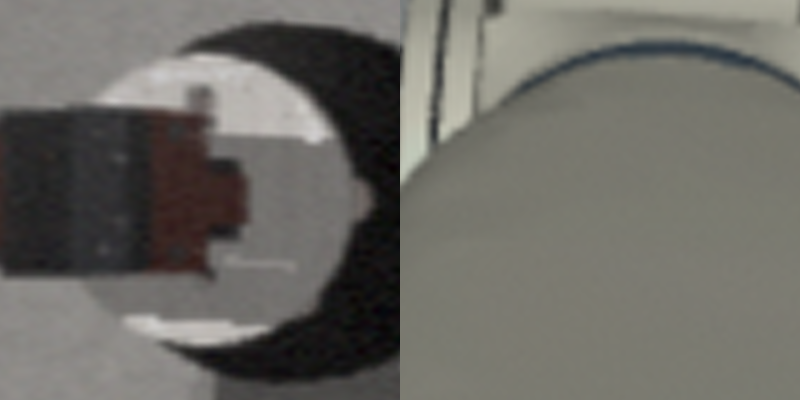

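```bash
python3 -m creep '[0,0,-0.002,0,0,0,-0.004,0,0,0,-0.006,0,0,0,-0.006,0]';python3 -m creep '[0,0,-0.002,0,0,0,-0.003,0,0,0,-0.003,0]';python3 -m creep '[0,0,-0.001,0,0,0,-0.002,0,0,0,-0.002,0]'
```

```text
t: 6.92
ee_pos: [567.4, -23.2, 63.4]
orientation: [0.016, -3.141, -0.0]
ft_force: [-0.6, 0.8, -1.4]
width: 35.7
grasp_force: 30.0
t: 7.17
ee_pos: [567.4, -23.3, 60.4]
orientation: [0.016, -3.141, -0.0]
ft_force: [1.4, -0.4, -1.8]
width: 35.7
grasp_force: 30.0
t: 7.42
ee_pos: [567.5, -23.3, 58.5]
orientation: [0.016, -3.141, -0.0]
ft_force: [-0.7, 0.7, -1.6]
width: 36.1
grasp_force: 30.0
```

```bash
python3 -m creep '[0,0,-0.001,0,0,0,-0.002,0,0,0,-0.002,0]';python3 -m creep '[0,0,-0.001,0,0,0,-0.002,0,0,0,-0.002,0]'
```

```text
t: 7.67
ee_pos: [567.4, -23.2, 56.5]
orientation: [0.016, -3.141, -0.0]
ft_force: [-1.0, -0.6, -1.0]
width: 36.1
grasp_force: 30.0
t: 7.92
ee_pos: [567.7, -23.3, 54.7]
orientation: [-0.016, 3.141, -0.0]
ft_force: [-0.3, -0.6, -1.9]
width: 35.9
grasp_force: 30.0
```

```bash
python3 -m creep '[0,0,-0.001,0,0,0,-0.001,0]'; python3 -m creep '[0,0,-0.001,0,0,0,-0.001,0,0,0,-0.001,0,0,0,-0.001,0,0,0,-0.001,0,0,0,-0.001,0,0,0,-0.001,0,0,0,-0.001,0]' 1; python3 -m creep '[0,0,0.02,0,0,0,0.05,0,0,0,0.09,0,0,0,0.12,0,0,0.05,0.13,0,0,0.09,0.13,0,0,0.13,0.13,0,0,0.17,0.13,0,0,0.2,0.13,0,0,0.2,0.13,0]'; python3 - <<'E'
from h import *
im,d,W,c=grab("side"); print(disc(im,c,568,-24,51),disc(im,c,568,-24,61)); 
cc=np.hypot(W[...,0]-568,W[...,1]+24); m=(cc<64)&(cc>30)&(im.min(2)>100)&(W[...,2]>20)
A=np.c_[W[m][:,:2]-[568,-24],np.ones(m.sum())]; print("plane",np.linalg.lstsq(A,W[m][:,2],rcond=None)[0])
a=cv2.resize(ortho(im,c,568,-24,51,90,4),(400,400),interpolation=cv2.INTER_AREA)
im,d,W,c=grab("top"); print(disc(im,c,568,-24,51));b=cv2.resize(ortho(im,c,568,-24,51,90,4),(400,400),interpolation=cv2.INTER_AREA)
cv2.imwrite("pics/u.png",np.hstack([a,b])[:,:,::-1])
E
```

```text
t: 8.08
ee_pos: [567.7, -23.3, 54.6]
orientation: [-0.016, 3.141, -0.0]
ft_force: [-3.2, 0.8, 8.5]
width: 36.0
grasp_force: 30.0
t: 8.75
ee_pos: [567.6, -23.3, 52.6]
orientation: [0.016, -3.141, -0.0]
ft_force: [-0.2, 0.5, 1.0]
width: 85.4
grasp_force: 0.0
t: 9.58
ee_pos: [567.5, 182.2, 183.0]
orientation: [-0.023, 3.14, 0.003]
ft_force: [0.9, -0.2, 0.6]
width: 87.7
grasp_force: 0.0
(array([568.8455729 , -25.36738175]), np.int64(180), np.float64(0.5355873663316402)) (array([568.46522617, -34.44162414]), np.int64(180), np.float64(0.9717880041264593))
plane [-1.14140335e-03  2.87593246e-03  5.09517483e+01]
(array([568.24578507, -23.81635361]), np.int64(180), np.float64(0.2506206955492587))
```

View pics/u.png

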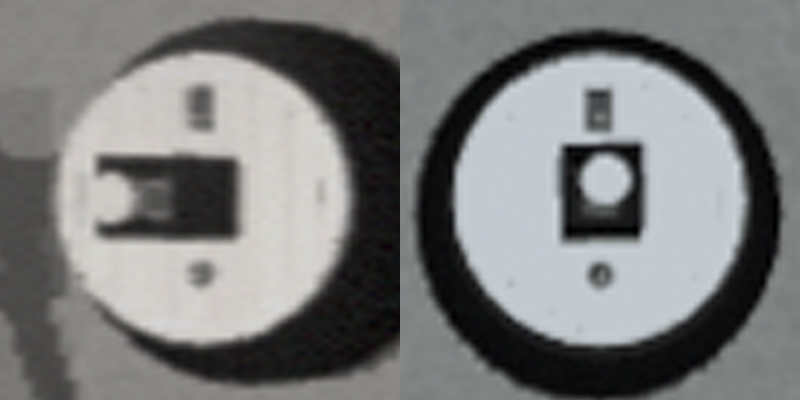

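Cover B is seated: its top face is level at z = 51, and the pin shows in both the slot and the hole. Now I shut the gripper and go above the plunger.

```bash
python3 -m creep '[0,-0.04,0,0,0,-0.08,0,0,0,-0.12,0,0,0,-0.16,0,0,0,-0.2,-0.01,0,0,-0.2,-0.03,0,0,-0.2,-0.05,0,0,-0.2,-0.065,0,0,-0.2,-0.075,0,0,-0.2,-0.078,0]' 0;  python3 -m creep '[0,0,0,0,0,0,-0.003,0,0,0,-0.006,0,0,0,-0.006,0]'
```

```text
t: 10.52
ee_pos: [566.1, -24.5, 103.0]
orientation: [0.013, -3.139, -0.0]
ft_force: [0.7, 0.1, -0.6]
width: 24.5
grasp_force: 0.0
t: 10.85
ee_pos: [567.8, -23.1, 98.9]
orientation: [-0.017, 3.141, -0.0]
ft_force: [-0.6, 0.0, -0.8]
width: 1.1
grasp_force: 0.0
```

```bash
python3 -m creep '[0,0,-0.001,0,0,0,-0.002,0,0,0,-0.003,0,0,0,-0.004,0,0,0,-0.004,0]';python3 -m creep '[0,0,-0.002,0,0,0,-0.003,0,0,0,-0.004,0,0,0,-0.004,0]';python3 -m creep '[0,0,-0.001,0,0,0,-0.002,0,0,0,-0.003,0,0,0,-0.003,0]'
```

```text
t: 11.27
ee_pos: [567.7, -23.2, 95.0]
orientation: [-0.016, 3.141, 0.0]
ft_force: [-1.3, 1.1, 6.1]
width: 0.8
grasp_force: 2.6
t: 11.6
ee_pos: [567.8, -23.2, 91.2]
orientation: [-0.016, 3.141, 0.0]
ft_force: [-2.0, 0.9, 7.5]
width: 0.3
grasp_force: 3.9
t: 11.93
ee_pos: [567.8, -23.2, 88.4]
orientation: [-0.016, 3.141, 0.0]
ft_force: [-2.6, 0.4, 9.5]
width: 0.6
grasp_force: 4.9
```

```bash
python3 -m creep '[0,0,-0.001,0,0,0,-0.002,0,0,0,-0.002,0]';python3 -m creep '[0,0,-0.0007,0,0,0,-0.0014,0,0,0,-0.0014,0]'
```

```text
t: 12.18
ee_pos: [567.8, -23.2, 86.6]
orientation: [-0.016, 3.141, 0.0]
ft_force: [-3.2, 1.2, 11.2]
width: 0.5
grasp_force: 5.5
t: 12.43
ee_pos: [567.8, -23.2, 85.3]
orientation: [-0.016, 3.141, 0.0]
ft_force: [-2.8, 0.2, 12.1]
width: 0.5
grasp_force: 5.9
```

```bash
python3 -m creep '[0,0,-0.0004,0,0,0,-0.0004,0]';python3 -m creep '[0,0,-0.0004,0,0,0,-0.0004,0]'
```

```text
t: 12.6
ee_pos: [567.8, -23.2, 85.3]
orientation: [-0.016, 3.141, 0.0]
ft_force: [-3.9, -0.0, 15.0]
width: 0.7
grasp_force: 7.3
t: 12.77
ee_pos: [567.8, -23.2, 85.2]
orientation: [-0.016, 3.141, 0.0]
ft_force: [-5.1, 0.3, 18.1]
width: 0.5
grasp_force: 9.1
```

The force rises while the tool stops descending, so the plunger is at its stop. I hold there, then release slowly and retreat.

```bash
python3 -m creep '[0,0,0,0,0,0,0,0,0,0,0,0,0,0,0,0,0,0,0,0,0,0,0,0,0,0,0,0]'; python3 -m creep '[0,0,0.003,0,0,0,0.006,0,0,0,0.009,0,0,0,0.012,0,0,0,0.018,0,0,0,0.04,0,0,0,0.08,0,0,0.04,0.1,0,0,0.08,0.1,0,0,0.12,0.1,0]';python3 -m creep '[0,0.04,0,0,0,0.08,0,0,0,0.08,0,0,0,0.08,0,0,0,0.08,0,0,0,0.08,0,0]'; python3 - <<'E'
from h import *
o=get_obs(); print(o["t"],o["ee_pos"])
for n,K in(("side",0),("top",0)):
    im,d,W,c=grab(n); print(n,disc(im,c,568,-24,51),disc(im,c,560,-292,6))
    m=(np.hypot(W[...,0]-568,W[...,1]+24)<14)&(W[...,2]>86); print("plunger z",m.sum(),np.nanpercentile(W[...,2][m],[50,80]))
    cc=np.hypot(W[...,0]-568,W[...,1]+24); m=(cc<64)&(cc>30)&(im.min(2)>100)&(W[...,2]>20)
    A=np.c_[W[m][:,:2]-[568,-24],np.ones(m.sum())]; print("plane",np.linalg.lstsq(A,W[m][:,2],rcond=None)[0])
E
```

```text
t: 13.35
ee_pos: [567.8, -23.2, 85.2]
orientation: [-0.016, 3.141, 0.0]
ft_force: [-5.9, 1.0, 17.8]
width: 0.4
grasp_force: 9.0
t: 14.18
ee_pos: [568.7, 97.6, 185.8]
orientation: [-0.012, 3.138, 0.001]
ft_force: [0.1, 0.3, 0.1]
width: 0.3
grasp_force: 0.0
t: 14.68
ee_pos: [567.4, 175.6, 183.3]
orientation: [0.015, -3.141, 0.001]
ft_force: [-0.5, 0.1, -0.2]
width: 0.3
grasp_force: 0.0
14.6833 [567.40974492 175.55783063 183.29741181]
side (array([568.77808456, -25.30599562]), np.int64(180), np.float64(0.513542713755271)) (array([ 560.31544338, -291.93247329]), np.int64(180), np.float64(0.9628827026349924))
plunger z 49 [94.25568798 95.58944559]
plane [ 1.52308297e-03 -3.80655849e-04  5.09422392e+01]
top (array([568.22548794, -23.84661642]), np.int64(180), np.float64(0.2585959980244681)) (array([ 559.50257913, -291.64395415]), np.int64(180), np.float64(0.7639235177890882))
plunger z 61 [95.54972206 96.41350515]
plane [ 7.32047134e-04 -2.56297821e-03  5.18107207e+01]
```

```bash
python3 -c "
from workcell import ticket
print(ticket.close_job())"
```

```text
the job is handed in; nothing more can be done
None
```

Cover B is seated flat on the rotor over both pins; I picked it by measuring the settable pin at about 37 mm in the images, so cover A was never tried and still lies flat on the bench. The plunger was held at its stop for about 0.6 s at up to about 18 N and came back up; the job is handed in, but no verdict was returned.

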